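Hold the spring clamp open around the circuit board's edge

ROBOT

A 7-joint arm with a two-finger parallel gripper is mounted at the origin on the work surface. World frame = base frame: x ahead of the robot, y to its left, z up, the work surface at z = 0. Lengths are in mm, angles in rad, forces in N, time in s.
With the tool pointing down it reaches from about 425 to 1025 mm from the base axis. Payload 9.4 kg.
Tool frame: the origin (TCP) lies at the very end of the fingers, on their centre line; the grasp point (between the pads) lies 19 mm behind it; z points along the fingers, x is the direction in which the jaws open and shut, and the axes are right-handed (so a half turn about z gives the same grasp; the last joint's range is limited). The gripper opens to 85 mm and grips with 20 to 120 N. Pads are 22 mm wide; open, the fingers measure 114 mm over their backs; the gripper's body (76 mm by 85 mm) begins 54 mm behind the grasp point. The pads swing forward as they close: fully open they stand 13 mm farther back than shut.
Start: joints at [1.051, 0.599, -0.003, 1.599, 0.002, 0.943, -0.08], TCP at [310.632, -655.081, 231.275] pointing down, gripper open.
Joint ranges: [-2.57, 2.57], [-0.35, 1.97], [-1.29, 1.29], [0.11, 2.56], [-1.05, 4.19], [0.11, 1.86], [-2.63, 2.63]. Speed limits (rad/s): [2.22, 2.22, 3.01, 3.01, 3.14, 3.14, 3.14].

INTERFACE

Orientations are given as a unit quaternion [x, y, z, w].
In Python, from rig import env, viewer gives the robot as it stands. The module is installed in compiled form; this text tells all that it offers.
- The arm moves only by the shell command python3 -m pendant 'ROWS' [OPENING] [FORCE]. ROWS is JSON, a list of rows, each a list of 2 entries, a list of its own where there are three numbers: the shift along the tool's x, y, z in mm, then the turn, a rotation vector about the tool's x, y, z in degrees. A call has 1 to 8 rows; each row shifts and turns the pose as measured when the row begins, along the tool's axes as they then stand; what a row does not reach is not made up. A row lasts 1/10 s, in which the tool goes at most 50 mm and 8.59 degrees, less where a joint would pass 70% of its speed; a pose out of reach is approached as far as the arm can. A call is refused whole if a number of a shift passes 50 or a number of a turn 8.59, either way. A call with a gripper value outside its range is refused whole. OPENING is the opening, from -1 (shut) to 1 (fully open), set as the call begins (- or left out, the last holds). The fingers move at their own pace and stop on an object; FORCE is the grip in N (left out, the last holds). Time passes only in rows, so rows that do not move let the fingers close. It gives the time, the measured TCP pose, the force and the opening at its end, in the units of the state.
- env.state(): the state, without advancing time (a new reading comes with each control period).
- viewer.capture(name): name is "side" or "top" or "wrist"; returns a dict with "image" (480x640x3 uint8, red, green, blue), "vfov" (degrees; the focal length in pixels is half the picture's height over the tangent of half this angle, whatever the lens; pixels are square), "cx", "cy" (the principal point, pixels), "eye" and "orientation" of the camera in the world; the wrist camera has in their place "mount" (4x4, takes a point from camera to tool coordinates, whose origin is the TCP and whose axes are the tool frame's). Camera axes: x right, y up, looking along -z (the intrinsics and any distortion apply to the point x, -y, -z); pixel columns grow to the right and rows downward; lengths in mm; the calibration is good to about 2 mm. The wrist camera is an equidistant fisheye: a pixel r from the principal point sees the ray r / f radians off the axis. A picture is of the moment at which its call begins: read the wrist's pose just before it. There is no depth.
- env.hand_in(): hands the job in, once; it reports no verdict.
The state is a dict: "time_s": time; "joint_positions": joint angles; "dq": joint speeds; "tau": joint torques, N m; "tool_pos": TCP position; "tool_rot": TCP orientation; "ft_force": force on the tool from outside, world axes, zero at the start; "ft_torque": the same for the moment, N m; "gripper_width": opening from 0.0 (shut) to 1.0 (fully open).
Only numpy, scipy, OpenCV 4.12 (cv2) and the standard library are available. Lean on these libraries where they do the work, as an engineer would, in place of code of your own. Each camera call takes 0.05 s, during which the arm holds its last target.

TASK

Pick up the orange-gripped spring clamp by its two handles, squeeze it right open and hold it gaping around the free upright edge of the circuit board in the vice: level and square to the board, its jaw pads over the bare copper patch on either side, the board about midway between them and neither jaw touching it, so that I can slip the little heat sink in before it bites. Do not bump the board or the vice, and leave the heat sink, the tip cleaner and the case half lying where they are. Finish while still holding the clamp there in the air, squeezed right open.

Things in the scene. Friction and masses are not known exactly. Their poses are not given: they have to be found in the camera images.
- clip: Spring clamp lying flat: two steel levers on a pivot, orange handles and jaw pads; 70 g, 20 mm thick, 115 mm long. Frame of lever A: origin on the pivot axis at the underside, z along the pivot (up as it lies), x the centre line towards the jaws when squeezed RIGHT OPEN (shut, the centre line lies at +0.26 rad from x about z). Lever A is on the +y side, B on -y. Throat ends at x = 10 mm.
- clip_lever (a joint): opening of the clamp: 0 = shut, pads meeting (lever B turned +0.52 rad about z from its open place); 0.52 rad = right open on its stop lugs. Squeezing the handles opens the jaws: pressed 44 mm behind the pivot it starts to open at 7 N per side and is right open at 12 N; let go, it snaps shut
- clip_handle_a (a point): middle of the flat outside of lever A's handle, 44 mm behind the pivot, half-way up its 20 mm height. Handles run from 21 to 64 mm behind the pivot. Shut, they splay as a V, 58 mm over both here, 67 mm at the ends; right open they are parallel, 36 mm over both
- clip_handle_b (a point): the same point of lever B's handle. The middle between both handle points is the place to squeeze; from there the centre line runs through the middle of the two jaw points at any opening
- clip_jaw_a (a point): middle of the inner face of lever A's jaw pad; pads are 14 mm long, 18 mm high, and when right open stand at x = 37 to 50 mm of the clamp's frame, 20 mm apart at their inner and 27 mm at their outer ends
- clip_jaw_b (a point): middle of the inner face of lever B's orange jaw pad
- clip_mouth (a point): point of lever A's frame at (36, 0, 10) mm: when the clamp is right open it lies midway between the jaws, 14 mm inside their tips; 80 mm ahead of the middle between the two handle points
- board_holder: Blue bench vice, fixed, with a green circuit board upright in it. Origin on the table below the board's free upright edge, z up. The board runs from the edge along +x for 110 mm, is 2 mm thick (y -1 to 1) and reaches from 28 to 118 mm above the table. The free edge faces -x, roughly to the robot. The base, 92 by 76 mm, starts 21 mm behind the edge; the first 46 mm of the board bear no parts.
- patch_edge (a point): point on the board's free edge in the middle of the bare copper patch (patch 14 mm tall, 20 mm long from the edge, on both faces), 75 mm above the table, in the middle of the board's thickness; axes as the board holder's
- heatsink: small finned aluminium heat sink, 40 by 25 by 7 mm, lying on the table; leave alone
- tip_cleaner: black tray with a yellow sponge, 75 by 65 by 22 mm; leave alone
- case_half: empty black half of a tool's plastic case, 120 by 42 by 16 mm; leave alone
Not all that is in view belongs to the job. Several things look just like the clip: the one meant starts farthest to the robot's right. Several things look just like the board_holder: the one meant starts farthest to the robot's right.

How it is judged (in metres and radians):
On the way:
1. the clamp is lifted off the table in the fingers, squeezed open (height (world z) of clip above 0.03 m and value of joint clip_lever above 0.44 rad and contact force between the fingers and clip above 5 N), for 0.2 s.
At the end, for the whole second after the job is handed in: Fingers hold the clamp still in the air, open over 0.44 rad; board edge 4 to 26 mm inside the jaw tips, within 7 mm of midway, patch middle within the clamp's height, level and square within 12 degrees, clamp touching neither board nor vice; other things within 15 mm of their starts (all of step 1 and contact force between clip and board_holder below 0.2 N and x of patch_edge in the frame of clip between 0.024 and 0.046 m and y of patch_edge in the frame of clip between -0.007 and 0.007 m and z of patch_edge in the frame of clip between 0 and 0.02 m and angle between the x axis of clip and the x axis of board_holder, either way round below 0.21 rad and angle between clip's own z axis and vertical below 0.21 rad and linear speed of clip below 0.02 m/s and distance of each of heatsink, tip_cleaner, case_half from where it was at the start of the episode below 0.015 m); the arm keeps its last pose, push and grip.
It fails at once if the board or its vice is bumped (over 5 N) (contact force between board_holder and anything else above 5 N).
It fails at once if the heat sink, tip cleaner or case half is shifted by more than 15 mm (distance of any of heatsink, tip_cleaner, case_half from where it was at the start of the episode above 0.015 m).
It also fails if it takes over 42 s, if anything falls off the work surface, if the arm or the gripper's body presses on something with over 40 N, if the wrist force passes 120 N, or if a joint passes its speed limit or range.

## Working session

There is one attempt and no reset: what is moved stays moved. The work goes in short steps, Python scripts to look and compute and a shell command to move; the robot and the scene stay as the last step left them, time stands still between calls to the robot, and variables do not carry over. Pictures are saved under pics/ and viewed, and the job is handed in when it is done.

```bash
ls; mkdir -p pics; python3 - <<'E'
from rig import env, viewer
import cv2
print(env.state())
for n in ("top","side","wrist"):
    c=viewer.capture(n); cv2.imwrite(f"pics/{n}0.png",c["image"][:,:,::-1])
    print(n,{k:v for k,v in c.items() if k!="image"})
E
```

```text
pics
{'time_s': 0.0, 'joint_positions': array([ 1.05131497,  0.60016921, -0.00255778,  1.60013765,  0.0018093 ,
        0.94289409, -0.07982785]), 'dq': array([ 0.00021825,  0.00137649,  0.00062838,  0.00052552, -0.0001439 ,
       -0.00130301, -0.00015685]), 'tau': array([ 2.22772302e-03, -7.76455235e+01,  1.56494614e+00, -2.58013272e+01,
        1.22121535e-02,  9.02052037e-03,  2.18047703e-06]), 'tool_pos': array([ 310.41541076, -654.65674257,  230.38212126]), 'tool_rot': array([ 8.45132187e-01, -5.34556771e-01, -7.14883182e-04, -3.65849734e-04]), 'ft_force': array([ 0.15600636,  1.16508115, -0.29420515]), 'ft_torque': array([-0.04969675,  0.01142271,  0.01832853]), 'gripper_width': 0.9975399200876931}
top {'vfov': 54.947301968151564, 'cx': 316.1993420049011, 'cy': 239.65968218258283, 'eye': array([ 247.52712889,   38.53310706, 1141.00432247]), 'orientation': array([ 0.07929571, -0.08171952, -0.69482204,  0.71011016])}
side {'vfov': 45.58362341048858, 'cx': 327.37470353240593, 'cy': 243.9855195259329, 'eye': array([-328.66699667,  788.92490432,  873.59967541]), 'orientation': array([-0.18236219,  0.41277369,  0.81558226, -0.36219814])}
wrist {'vfov': 65.70646984690485, 'cx': 316.2669317669553, 'cy': 241.86178138549224, 'mount': array([[ 9.99999199e-01,  9.40119267e-04, -8.48035621e-04,
         1.05075131e+00],
       [ 6.54584289e-04, -9.57238882e-01, -2.89297932e-01,
        -7.41560035e+01],
       [-1.08374723e-03,  2.89297145e-01, -9.57238731e-01,
        -1.41535758e+02],
       [ 0.00000000e+00,  0.00000000e+00,  0.00000000e+00,
         1.00000000e+00]])}
```

View pics/top0.png

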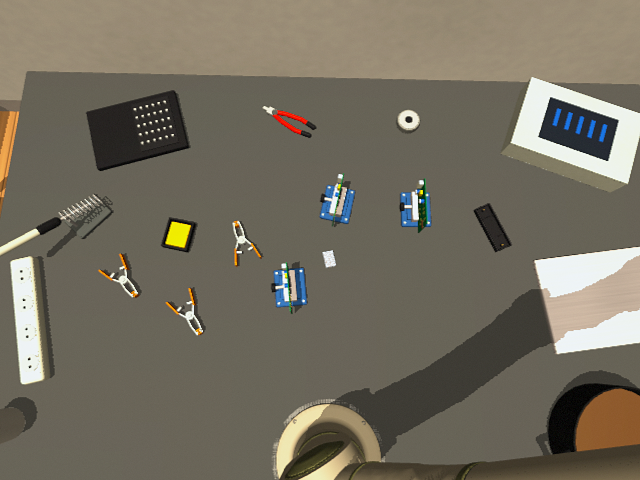

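View pics/side0.png

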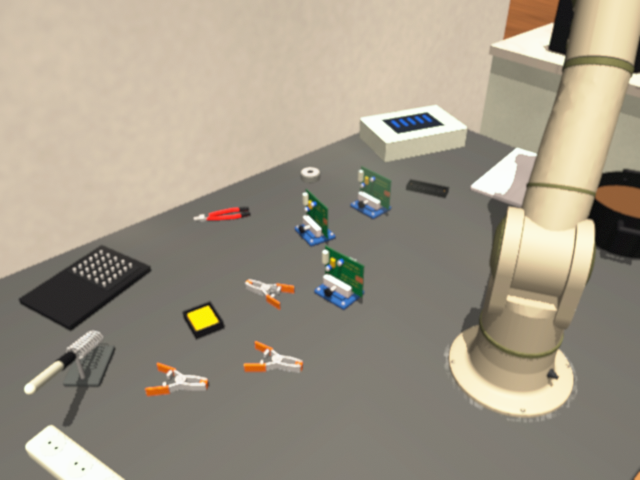

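View pics/wrist0.png

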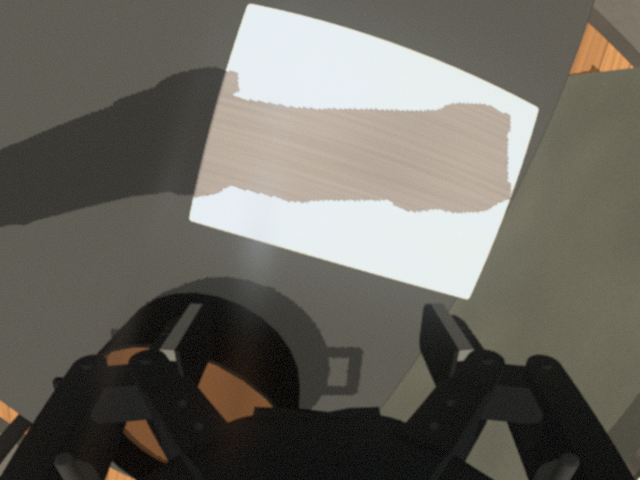

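The top view has robot-forward up and robot-left to the left. The rightmost clamp is at about (243,243) and the rightmost board vice at about (416,205). I'll zoom in on both.

```bash
cat > h.py <<'E'
import numpy as np, cv2
from scipy.spatial.transform import Rotation as R
from rig import env, viewer
def cap(n):
    s=env.state(); c=viewer.capture(n); c['s']=s; return c
def ray(c,u,v):
    H=c['image'].shape[0]; f=H/2/np.tan(np.radians(c['vfov'])/2)
    a=np.array([u-c['cx'],v-c['cy']])
    if 'mount' in c:
        r=np.hypot(*a); th=r/f; d=np.array([a[0]/r*np.sin(th),-a[1]/r*np.sin(th),-np.cos(th)])
        M=c['mount']; Rt=R.from_quat(c['s']['tool_rot']); 
        return Rt.apply(M[:3,3])+c['s']['tool_pos'], Rt.apply(M[:3,:3]@d)
    d=np.array([a[0]/f,-a[1]/f,-1.]); d/=np.linalg.norm(d)
    return c['eye'],R.from_quat(c['orientation']).apply(d)
def pl(c,u,v,z):
    o,d=ray(c,u,v); return o+d*(z-o[2])/d[2]
def proj(c,P):
    H=c['image'].shape[0]; f=H/2/np.tan(np.radians(c['vfov'])/2); P=np.asarray(P,float)
    if 'mount' in c:
        q=R.from_quat(c['s']['tool_rot']).inv().apply(P-c['s']['tool_pos']); M=c['mount']; q=M[:3,:3].T@(q-M[:3,3])
        th=np.arctan2(np.hypot(q[0],q[1]),-q[2]); r=np.hypot(q[0],q[1]); return c['cx']+f*th*q[0]/r, c['cy']-f*th*q[1]/r
    q=R.from_quat(c['orientation']).inv().apply(P-c['eye']); return c['cx']-f*q[0]/q[2], c['cy']+f*q[1]/q[2]
def save(c,name,box=None,k=1):
    im=c['image'][:,:,::-1]
    if box: im=im[box[1]:box[3],box[0]:box[2]]
    cv2.imwrite('pics/'+name,cv2.resize(im,None,fx=k,fy=k,interpolation=cv2.INTER_CUBIC))
E
python3 - <<'E'
from h import *
c=cap('top'); save(c,'clipz.png',(215,210,285,275),10); save(c,'brdz.png',(385,165,455,240),8)
for p in [(243,243),(416,205),(124,280),(190,315)]: print(pl(c,*p,10))
hsv=cv2.cvtColor(c['image'],cv2.COLOR_RGB2HSV); m=cv2.inRange(hsv,(3,150,100),(20,255,255)); m[:,:215]=0; m[:,285:]=0;m[:200]=0;m[300:]=0
n,l,st,ce=cv2.connectedComponentsWithStats(m)
for i in range(1,n): print(st[i],ce[i],pl(c,*ce[i],10))
s=cap('side'); save(s,'sidez.png',(230,150,410,310),4)
E
```

```text
[497.50664474 220.87383185  10.        ]
[ 607.17741505 -216.43842072   10.        ]
[397.78155255 507.90809097  10.        ]
[316.24644625 338.8155941   10.        ]
[234 221   5   7  21] [236.0952381 223.9047619] [546.63785059 241.16509672  10.        ]
[251 243  10  16  36] [255.69444444 250.30555556] [479.51577744 188.10603548  10.        ]
[234 248   3  15  32] [235.125   254.59375] [467.45967226 238.80614181  10.        ]
[235 264   2   3   4] [235.5 265. ] [441.19789993 236.27789534  10.        ]
```

View pics/clipz.png

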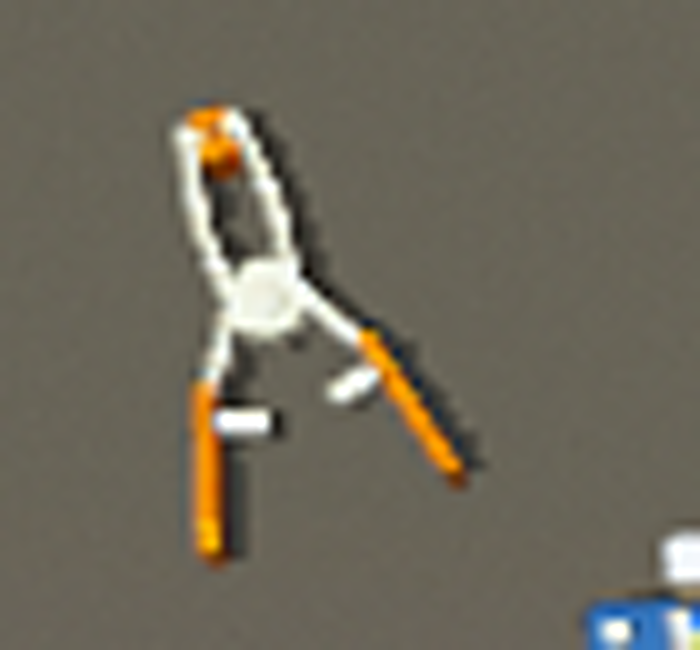

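View pics/brdz.png

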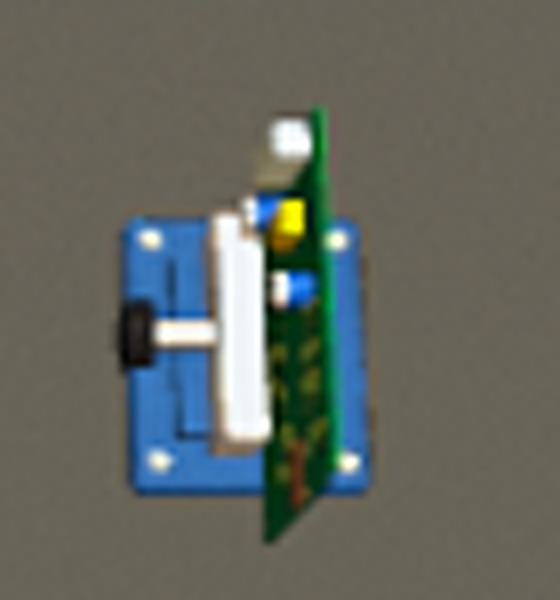

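View pics/sidez.png

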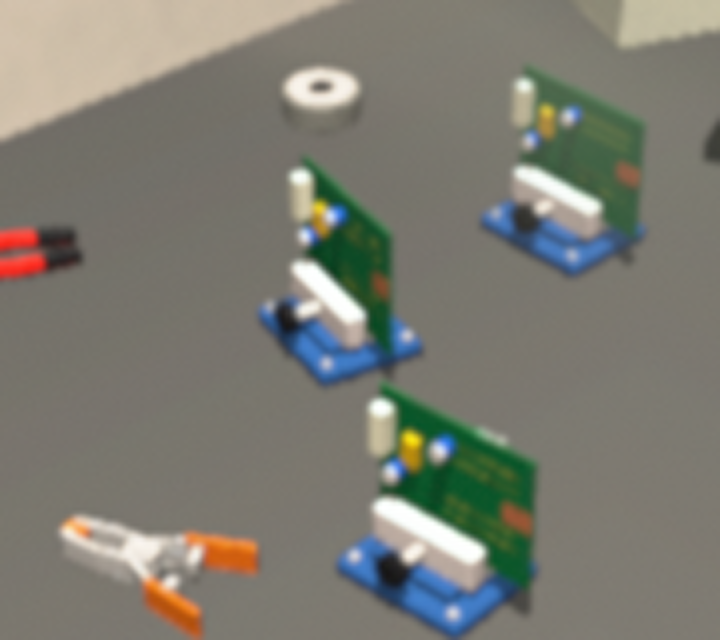

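```bash
python3 - <<'E'
from h import *
c=cap('top')
g=lambda x,y,z:pl(c,215+x/10,210+y/10,z)
piv=g(265,297,20); ha=g(207,470,20); hb=g(412,408,20); jaw=g(213,130,19)
mid=(ha+hb)/2; print('piv',piv,'ha',ha,'hb',hb,'mid',mid,'jaw',jaw)
for a,b in((mid,jaw),(mid,piv)): d=b-a; print(np.linalg.norm(d),np.degrees(np.arctan2(d[1],d[0])))
b=lambda x,y,z:pl(c,385+x/8,165+y/8,z)
print('edge',b(268,540,28),b(335,465,118),'far',b(320,108,118))
s=c['s'];print(R.from_quat(s['tool_rot']).as_matrix().round(3), s['time_s'])
E
```

```text
piv [503.62876515 223.47312198  20.        ] ha [459.49904206 235.24945454  20.        ] hb [476.24270575 185.46883359  20.        ] mid [467.87087391 210.35914406  20.        ] jaw [546.62053753 239.18043947  19.        ]
83.86403632883906 20.101931881300334
38.086785150923866 20.140189103579395
edge [ 530.04782041 -216.61471148   28.        ] [ 529.85291284 -215.8947285   118.        ] far [ 638.47594568 -215.08842301  118.        ]
[[ 0.428 -0.904 -0.   ]
 [-0.904 -0.428  0.001]
 [-0.001  0.    -1.   ]] 0.25
```

```bash
python3 -m pendant '[[[-30,-33,0],[0,0,0]],[[-30,-33,0],[0,0,0]],[[-30,-33,0],[0,0,0]],[[-30,-33,0],[0,0,0]],[[-30,-33,0],[0,0,0]],[[-30,-33,0],[0,0,0]],[[-30,-33,0],[0,0,0]],[[-30,-33,0],[0,0,0]]]' 1 20; python3 -c "
from h import *
s=env.state();print(s['joint_positions'].round(2),s['tool_pos'],R.from_quat(s['tool_rot']).as_matrix().round(3))"
```

```text
time_s: 1.1
tool_pos: [447.1, -321.2, 229.2]
tool_rot: [0.842, -0.54, 0.001, 0.002]
ft_force: [0.7, -0.3, 1.0]
gripper_width: 1.003
[ 0.53  0.39 -0.02  2.    0.02  0.74 -0.64] [ 447.08434046 -321.22276246  229.20628252] [[ 0.417 -0.909 -0.001]
 [-0.909 -0.417 -0.004]
 [ 0.003  0.002 -1.   ]]
```

```bash
cat > go.py <<'E'
import sys
from h import *
x,y,z,az=map(float,sys.argv[1:5])
s=env.state(); M=R.from_quat(s['tool_rot']); d=np.array([x,y,z])-s['tool_pos']
a=np.radians(az); ty=-np.array([np.cos(a),np.sin(a),0]); tz=np.array([0,0,-1.]); tx=np.cross(ty,tz)
T=R.from_matrix(np.array([tx,ty,tz]).T)
print('t',s['time_s'],'pos',s['tool_pos'].round(1),'shift',M.inv().apply(d).round(1),'turn',np.degrees((M.inv()*T).as_rotvec()).round(2),'j',s['joint_positions'].round(2),'F',s['ft_force'].round(1),'w',round(s['gripper_width'],3))
E
python3 -m pendant '[[[-40,-20,0],[0,0,0]],[[-40,-20,0],[0,0,0]],[[-40,-20,0],[0,0,0]],[[-40,-20,0],[0,0,0]],[[-40,-20,0],[0,0,0]],[[-40,-20,0],[0,0,0]],[[-40,-20,0],[0,0,0]],[[-40,-20,0],[0,0,0]]]'; python3 go.py 464 209 180 20.1
```

```text
time_s: 1.9
tool_pos: [460.7, 50.7, 229.4]
tool_rot: [0.842, -0.539, 0.004, 0.0]
ft_force: [0.7, 0.2, 0.1]
gripper_width: 1.002
t 1.9 pos [460.7  50.7 229.4] shift [-142.7  -69.    48.7] turn [-0.23 -0.38  4.61] j [-0.15  0.29 -0.1   2.18  0.06  0.67 -1.44] F [0.7 0.2 0.1] w 1.002
```

```bash
python3 -m pendant '[[[-36,-17,12],[0,0,1.1]],[[-36,-17,12],[0,0,1.1]],[[-36,-17,12],[0,0,1.1]],[[-36,-17,12],[0,0,1.1]],[[0,0,0],[0,0,0]]]'; python3 go.py 464 209 180 20.1; python3 - <<'E'
from h import *
c=cap('wrist'); save(c,'w1.png')
E
```

```text
time_s: 2.4
tool_pos: [467.6, 223.9, 180.9]
tool_rot: [0.822, -0.569, 0.005, -0.004]
ft_force: [0.5, 0.2, 0.6]
gripper_width: 0.999
t 2.4 pos [467.6 223.9 180.9] shift [12.6  8.6  0.9] turn [-0.66 -0.23  0.48] j [-0.49  0.42 -0.09  2.12  0.08  0.59 -1.86] F [0.5 0.2 0.6] w 0.999
```

View pics/w1.png

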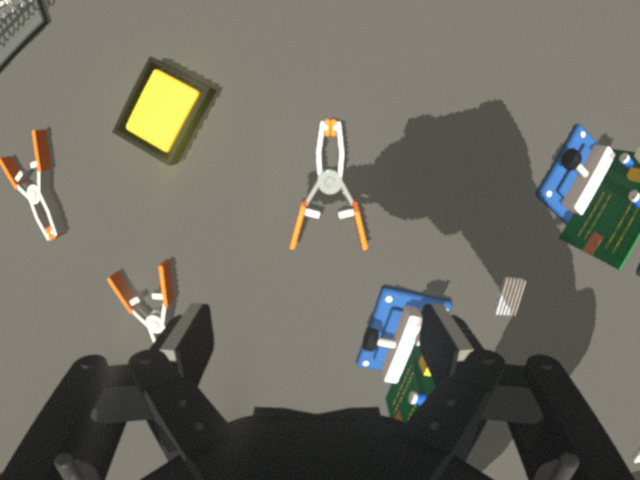

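The clamp is upright in the picture: pads at (330,125), pivot at (330,182), handles centred at about (298,226) and (361,226). I'll cast rays through those.

```bash
python3 - <<'E'
from h import *
c=cap('wrist')
hsv=cv2.cvtColor(c['image'],cv2.COLOR_RGB2HSV); m=cv2.inRange(hsv,(3,150,60),(20,255,255)); m[:,:270]=0; m[:,390:]=0;m[:100]=0;m[270:]=0
n,l,st,ce=cv2.connectedComponentsWithStats(m)
P=[]
for i in range(1,n):
    if st[i][4]>30: P.append((ce[i][1],pl(c,*ce[i],12))); print(st[i],ce[i],P[-1][1])
P.sort(key=lambda t:-t[0]); mid=(P[0][1]+P[1][1])/2; print('mid',mid,'span',np.linalg.norm(P[0][1]-P[1][1]))
piv=pl(c,330,182,20); jaw=pl(c,330.5,127,19); print('piv',piv,'jaw',jaw)
for a,b in((mid,jaw),(mid,piv),(piv,jaw)): d=b-a; print(np.linalg.norm(d[:2]),np.degrees(np.arctan2(d[1],d[0])))
print('tcp axis at table',proj(c,c['s']['tool_pos']), proj(c,[464,209,10]))
E
python3 go.py 464 209 60 20.1
```

```text
[321 118  12  17  98] [326.34693878 126.40816327] [547.51010073 239.62342151  12.        ]
[287 199  16  49 166] [294.09036145 225.8313253 ] [458.45073855 235.73039106  12.        ]
[349 200  15  48 229] [356.21834061 224.02183406] [478.69626488 185.92854084  12.        ]
mid [468.57350172 210.82946595  12.        ] span 53.7597025839893
piv [505.57389373 220.90214872  20.        ] jaw [547.98544761 236.46569149  19.        ]
83.4474278248369 17.89141851996532
38.34694182958897 15.228691450730322
45.17702696822588 20.151353875401036
tcp axis at table (np.float64(313.64297904258757), np.float64(312.34920579636594)) (np.float64(325.24428035637015), np.float64(229.8402590798413))
t 2.5 pos [467.6 218.7 181.7] shift [  7.1   8.  121.6] turn [-0.58 -0.37  0.26] j [-0.49  0.42 -0.09  2.13  0.08  0.59 -1.85] F [ 0.6 -0.8  0.9] w 1.004
```

```bash
python3 -m pendant '[[[3,4,30],[-0.3,-0.2,0.1]],[[3,4,30],[-0.3,-0.2,0.1]],[[0,0,30],[0,0,0]],[[0,0,30],[0,0,0]],[[0,0,0],[0,0,0]],[[0,0,0],[0,0,0]]]'; python3 go.py 464.5 209.5 6 20.1; python3 - <<'E'
from h import *
c=cap('wrist'); save(c,'w2.png')
E
python3 go.py 464.5 209.5 6 20.1
```

```text
time_s: 3.1
tool_pos: [466.3, 201.5, 62.7]
tool_rot: [0.817, -0.577, 0.002, -0.002]
ft_force: [0.1, -0.2, -0.6]
gripper_width: 0.997
t 3.1 pos [466.3 201.5  62.7] shift [-8.3 -0.7 56.7] turn [-0.3  -0.12 -0.53] j [-0.48  0.61 -0.06  2.23  0.12  0.3  -1.87] F [ 0.1 -0.2 -0.6] w 0.997
t 3.15 pos [466.4 201.5  62.9] shift [-8.3 -0.5 56.9] turn [-0.33 -0.12 -0.53] j [-0.48  0.61 -0.06  2.23  0.12  0.3  -1.87] F [ 0.3 -1.  -0.7] w 0.999
```

View pics/w2.png

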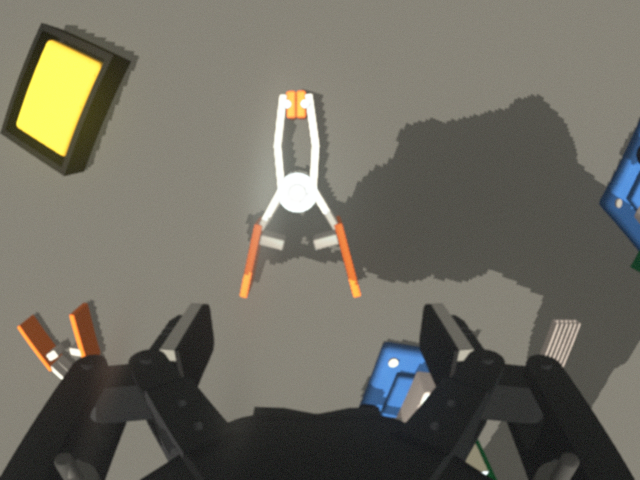

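```bash
python3 -m pendant '[[[-8,0,20],[-0.3,0,-0.5]],[[0,0,20],[0,0,0]],[[0,0,0],[0,0,0]],[[0,0,0],[0,0,0]]]'; python3 go.py 464.5 209.5 4 20.1; python3 - <<'E'
from h import *
c=cap('wrist'); save(c,'w3.png')
E
```

```text
time_s: 3.55
tool_pos: [467.8, 209.0, 29.1]
tool_rot: [0.819, -0.574, 0.003, -0.004]
ft_force: [0.7, -0.1, -0.3]
gripper_width: 0.999
t 3.55 pos [467.8 209.   29.1] shift [-1.6  3.2 25. ] turn [-0.58 -0.07 -0.2 ] j [-0.51  0.68 -0.04  2.23  0.13  0.22 -1.88] F [ 0.7 -0.1 -0.3] w 0.999
```

View pics/w3.png

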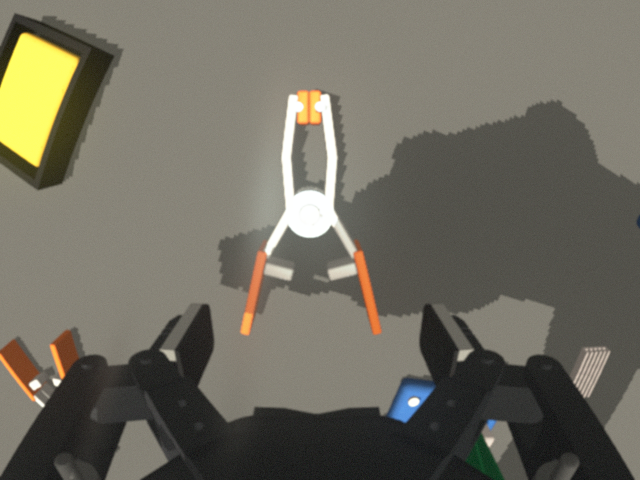

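```bash
python3 -m pendant '[[[-1,3,13],[-0.5,0,-0.2]],[[0,0,8],[0,0,0]],[[0,0,0],[0,0,0]],[[0,0,0],[0,0,0]]]'; python3 go.py 464.5 209.5 4 20.1; python3 - <<'E'
from h import *
c=cap('wrist'); save(c,'w4.png')
E
```

```text
time_s: 4.0
tool_pos: [465.9, 209.1, 9.1]
tool_rot: [0.82, -0.573, 0.002, -0.002]
ft_force: [-0.4, 0.2, -0.5]
gripper_width: 0.998
t 4.0 pos [465.9 209.1   9.1] shift [-0.8  1.2  5.1] turn [-0.27 -0.04 -0.02] j [-0.51  0.72 -0.03  2.24  0.13  0.18 -1.89] F [-0.4  0.2 -0.5] w 0.998
```

View pics/w4.png

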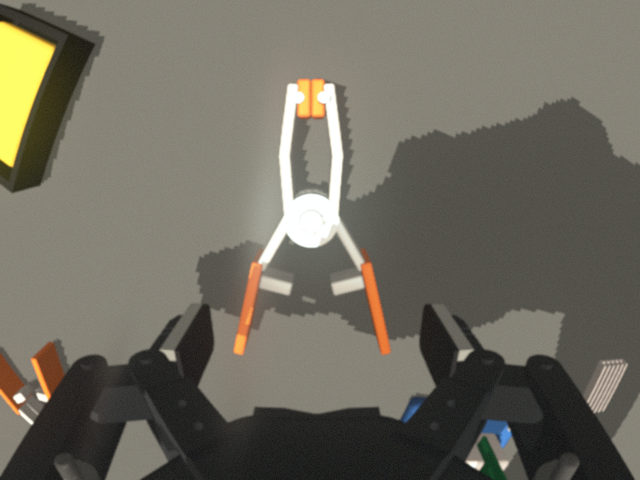

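```bash
python3 -m pendant '[[[-1,1,5],[-0.3,0,0]],[[0,0,0],[0,0,0]]]'; python3 go.py 464.5 209.5 4 20.1; python3 -m pendant '[[[0,0,0],[0,0,0]],[[0,0,0],[0,0,0]],[[0,0,0],[0,0,0]],[[0,0,0],[0,0,0]],[[0,0,0],[0,0,0]],[[0,0,0],[0,0,0]]]' -1 45;python3 go.py 464.5 209.5 4 20.1; python3 - <<'E'
from h import *
c=cap('wrist'); save(c,'w5.png')
E
```

```text
time_s: 4.25
tool_pos: [464.6, 209.8, 3.9]
tool_rot: [0.82, -0.573, 0.0, 0.0]
ft_force: [0.1, -0.8, -0.1]
gripper_width: 1.002
t 4.25 pos [464.6 209.8   3.9] shift [ 0.3  0.2 -0.1] turn [ 0.04 -0.03 -0.03] j [-0.51  0.73 -0.03  2.24  0.13  0.18 -1.89] F [ 0.1 -0.8 -0.1] w 1.002
time_s: 4.85
tool_pos: [464.9, 210.2, 5.7]
tool_rot: [0.82, -0.573, 0.0, -0.0]
ft_force: [-0.4, -0.4, -0.8]
gripper_width: 0.402
t 4.85 pos [464.9 210.2   5.7] shift [0.5 0.6 1.7] turn [-0.06 -0.02 -0.01] j [-0.51  0.72 -0.03  2.24  0.13  0.18 -1.89] F [-0.4 -0.4 -0.8] w 0.402
```

View pics/w5.png

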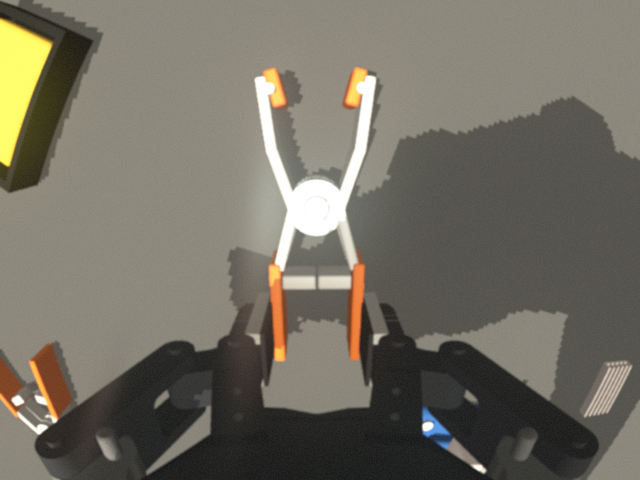

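The clamp is squeezed right open in the fingers: handles parallel, stop lugs meeting at (317,278), and pads apart at (275,88) and (356,88). Next I lift it.

```bash
python3 -m pendant '[[[0,0,-10],[0,0,0]],[[0,0,-20],[0,0,0]],[[0,0,-30],[0,0,0]],[[0,0,-30],[0,0,0]],[[0,0,-30],[0,0,0]],[[0,0,-30],[0,0,0]],[[0,0,-30],[0,0,0]],[[0,0,0],[0,0,0]]]';python3 go.py 405 -216 200 0.4; python3 - <<'E'
from h import *
c=cap('wrist'); save(c,'w6.png')
E
```

```text
time_s: 5.7
tool_pos: [463.2, 209.1, 195.3]
tool_rot: [0.82, -0.573, -0.0, 0.001]
ft_force: [0.3, 0.5, -1.2]
gripper_width: 0.402
t 5.7 pos [463.2 209.1 195.3] shift [379.3 200.7  -3.7] turn [ 0.13 -0.11 19.69] j [-0.45  0.4  -0.11  2.12  0.07  0.63 -1.84] F [ 0.3  0.5 -1.2] w 0.402
```

View pics/w6.png

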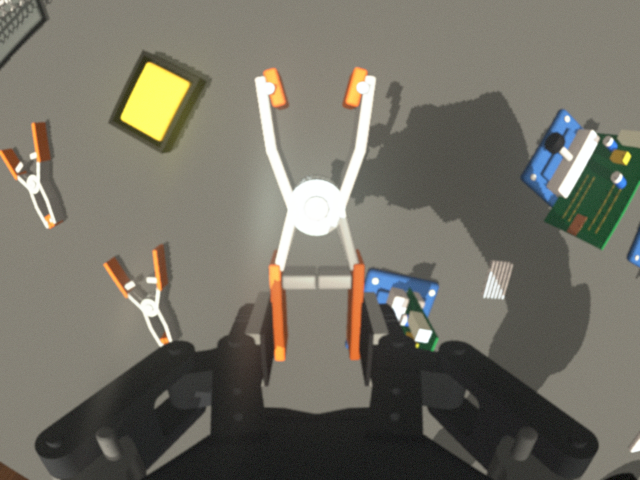

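```bash
python3 -m pendant '[[[39,15,0],[0,0,0]],[[39,15,0],[0,0,0]],[[39,15,0],[0,0,0]],[[39,15,0],[0,0,0]],[[39,15,0],[0,0,0]],[[39,15,0],[0,0,0]],[[39,15,0],[0,0,0]],[[20,8,0],[0,0,0]]]';python3 go.py 452 -216 200 0.4
```

```text
time_s: 6.55
tool_pos: [453.5, -112.2, 189.2]
tool_rot: [0.822, -0.569, -0.004, 0.004]
ft_force: [-0.1, 1.1, -0.9]
gripper_width: 0.398
t 6.55 pos [ 453.5 -112.2  189.2] shift [ 96.6  38.2 -10.6] turn [ 0.69  0.04 20.27] j [ 0.19  0.36 -0.1   2.21  0.07  0.59 -1.16] F [-0.1  1.1 -0.9] w 0.398
```

```bash
python3 -m pendant '[[[25,10,-3],[0,0,4]],[[25,10,-3],[0,0,4]],[[25,10,-3],[0,0,4]],[[15,0,0],[0,0,4]],[[0,0,0],[0,0,4]],[[0,0,0],[0,0,0]],[[0,0,0],[0,0,0]],[[0,0,0],[0,0,0]]]';python3 go.py 452 -216 200 0.4; python3 - <<'E'
from h import *
c=cap('wrist'); save(c,'w7.png')
E
```

```text
time_s: 7.35
tool_pos: [443.6, -213.2, 192.6]
tool_rot: [-0.704, 0.71, 0.009, -0.008]
ft_force: [0.2, 0.1, -0.0]
gripper_width: 0.401
t 7.35 pos [ 443.6 -213.2  192.6] shift [ 2.7 -8.3 -7.6] turn [ 1.35  0.07 -0.82] j [ 0.32  0.39  0.02  2.15  0.    0.63 -1.25] F [ 0.2  0.1 -0. ] w 0.401
```

View pics/w7.png

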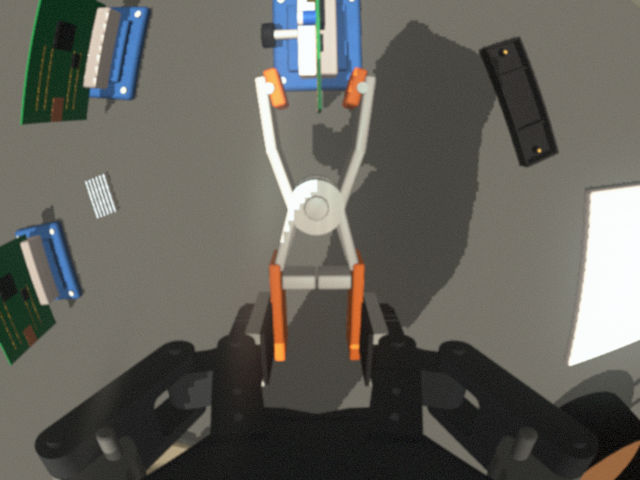

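```bash
python3 - <<'E'
from h import *
c=cap('wrist'); save(c,'w8.png',(240,0,400,120),5)
E
```

```text
(no output)
```

View pics/w8.png

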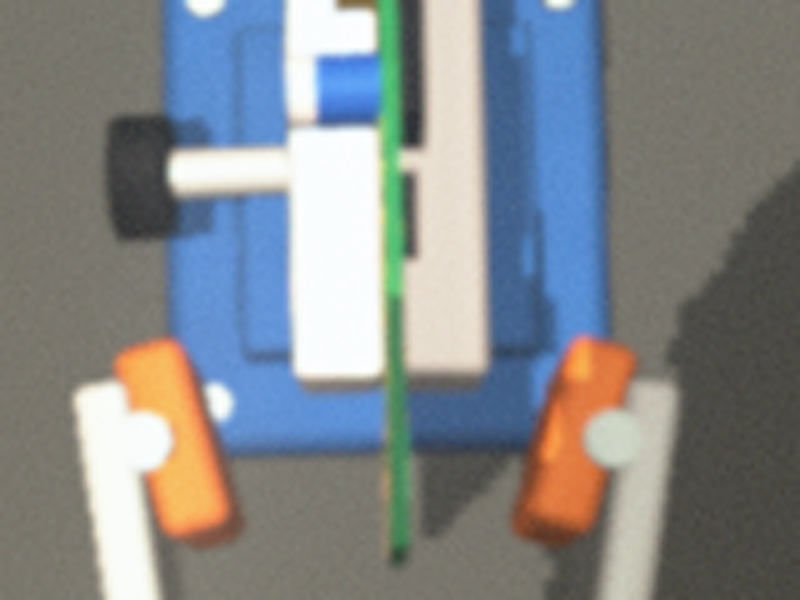

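```bash
cat > chk.py <<'E'
from h import *
c=cap('wrist')
for z in (118,75,28): print(z,proj(c,[530,-216,z]))
print(proj(c,[560,-216,118]))
E
python3 chk.py
python3 - <<'E'
from h import *
c=cap('wrist'); M=R.from_quat(c['s']['tool_rot']); t=c['s']['tool_pos']
def tool(u,v,h):  # h = height of plane above TCP along -tool z
    o,d=ray(c,u,v); o=M.inv().apply(o-t); d=M.inv().apply(d); return o+d*(-h-o[2])/d[2]
for nm,u,v in (('piv',317,207.5),('jawtipL',240+150/5,342/5),('jawtipR',240+605/5,342/5),('jawinL',240+205/5,540/5),('jawinR',240+550/5,540/5)):
    print(nm,tool(u,v,14).round(1))
print(pl(c,240+389/5,0/5,118),pl(c,240+400/5,550/5,118))
E
python3 go.py 452 -216 150 0.4
```

```text
118 (np.float64(318.23197348301767), np.float64(109.58712177422484))
75 (np.float64(317.9338875325193), np.float64(112.03482058519623))
28 (np.float64(317.704536681684), np.float64(113.92044982792171))
(np.float64(317.8007032372918), np.float64(58.32303941041417))
piv [  1.2 -48.7 -14. ]
jawtipL [-14.7 -97.3 -14. ]
jawtipR [ 16.1 -97.3 -14. ]
jawinL [-10.9 -83.3 -14. ]
jawinR [ 12.3 -83.3 -14. ]
[ 596.1375059  -216.56090513  118.        ] [ 529.78031591 -217.22059435  118.        ]
t 7.55 pos [ 443.6 -213.6  193. ] shift [ 2.3 -9.4 42.8] turn [ 1.31  0.05 -0.88] j [ 0.32  0.39  0.02  2.15  0.    0.63 -1.25] F [ 0.7 -0.6 -0.7] w 0.4
```

```bash
python3 go.py 447.5 -215.8 150 0.5; python3 -m pendant '[[[2,-4,15],[0.7,0,-0.5]],[[0,0,15],[0.7,0,-0.4]],[[0,0,10],[0,0,0]],[[0,0,0],[0,0,0]],[[0,0,0],[0,0,0]]]'; python3 go.py 447.5 -215.8 150 0.5;python3 - <<'E'
from h import *
c=cap('wrist'); save(c,'w9.png',(240,0,400,120),5); save(c,'w9f.png')
s=cap('side'); save(s,'s9.png',(260,100,480,260),3.5)
E
```

```text
t 7.55 pos [ 443.6 -213.6  193. ] shift [ 2.2 -4.9 42.9] turn [ 1.31  0.05 -0.98] j [ 0.32  0.39  0.02  2.15  0.    0.63 -1.25] F [ 0.7 -0.6 -0.7] w 0.4
time_s: 8.05
tool_pos: [448.4, -215.1, 152.6]
tool_rot: [0.711, -0.704, 0.001, -0.002]
ft_force: [1.0, -0.1, -0.7]
gripper_width: 0.4
t 8.05 pos [ 448.4 -215.1  152.6] shift [0.6 0.9 2.6] turn [-0.23  0.02  0.08] j [ 0.33  0.45  0.    2.19 -0.    0.5  -1.22] F [ 1.  -0.1 -0.7] w 0.4
```

View pics/w9.png

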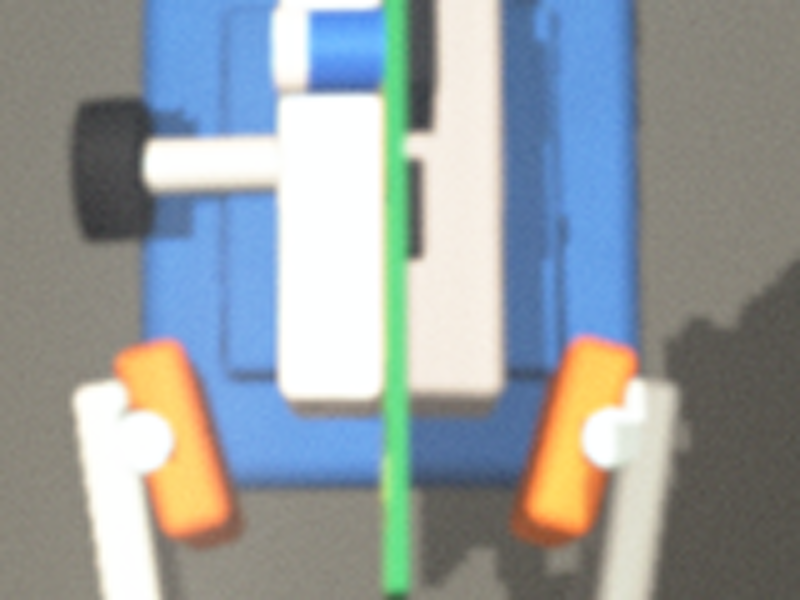

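View pics/s9.png

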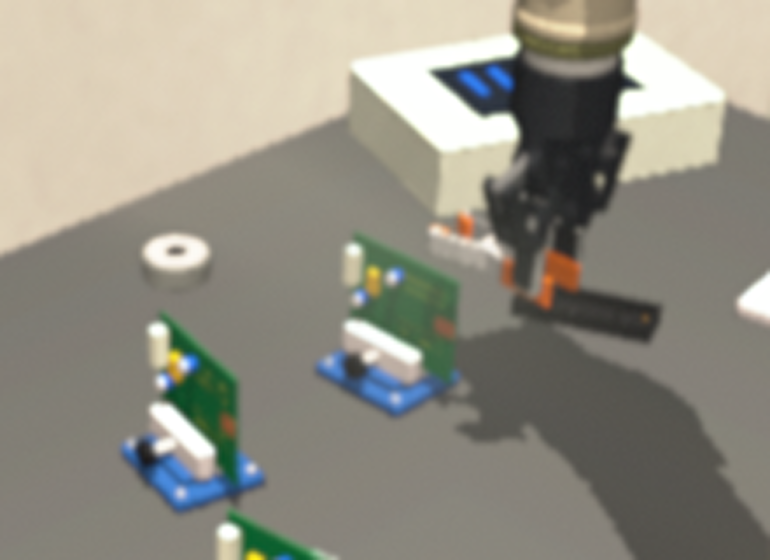

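The board strip, at crop column 397, sits slightly right of the jaw midline at 377, which is about 1.5 mm. I'll correct that while descending.

```bash
python3 -m pendant '[[[1.5,0.5,8],[0,0,0]],[[0,0,10],[0,0,0]],[[0,0,10],[0,0,0]],[[0,0,0],[0,0,0]],[[0,0,0],[0,0,0]],[[0,0,0],[0,0,0]]]'; python3 go.py 447.5 -216.5 70 0.5;python3 - <<'E'
from h import *
c=cap('wrist'); save(c,'w10.png',(240,0,400,120),5)
E
```

```text
time_s: 8.75
tool_pos: [448.7, -217.0, 122.9]
tool_rot: [0.711, -0.704, 0.002, -0.002]
ft_force: [0.3, -0.6, -0.7]
gripper_width: 0.401
t 8.75 pos [ 448.7 -217.   122.9] shift [-0.5  1.5 52.9] turn [-0.31 -0.01  0.08] j [ 0.34  0.5  -0.    2.21 -0.    0.42 -1.22] F [ 0.3 -0.6 -0.7] w 0.401
```

View pics/w10.png

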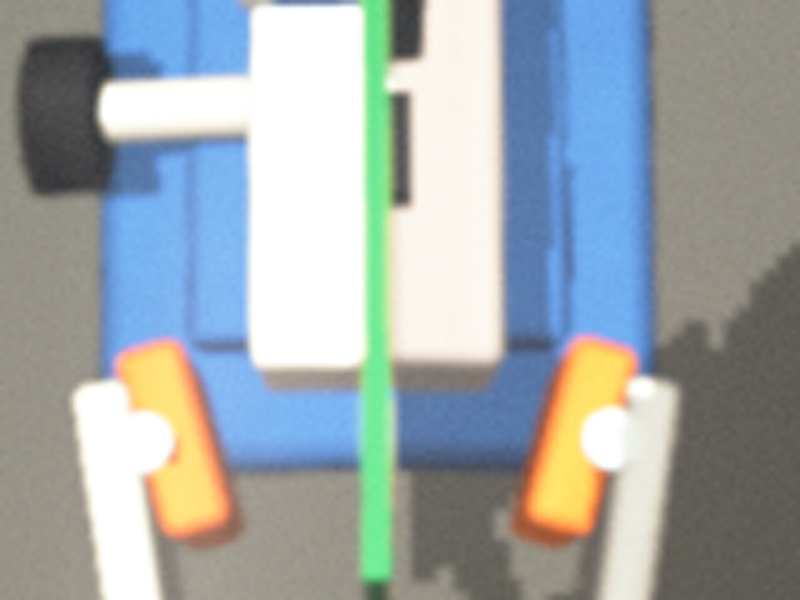

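```bash
python3 -m pendant '[[[0,1,8],[-0.2,0,0]],[[0,0,8],[0,0,0]],[[0,0,8],[0,0,0]],[[0,0,0],[0,0,0]],[[0,0,0],[0,0,0]],[[0,0,0],[0,0,0]]]'; python3 go.py 447.5 -216.5 70 0.5;python3 - <<'E'
from h import *
c=cap('wrist'); save(c,'w11.png',(240,0,400,120),5)
E
```

```text
time_s: 9.4
tool_pos: [447.9, -217.0, 96.9]
tool_rot: [0.711, -0.703, 0.001, -0.001]
ft_force: [0.8, 0.2, -0.2]
gripper_width: 0.405
t 9.4 pos [ 447.9 -217.    96.9] shift [-0.5  0.5 26.9] turn [-0.12 -0.02  0.09] j [ 0.34  0.55 -0.    2.23 -0.    0.36 -1.22] F [ 0.8  0.2 -0.2] w 0.405
```

View pics/w11.png

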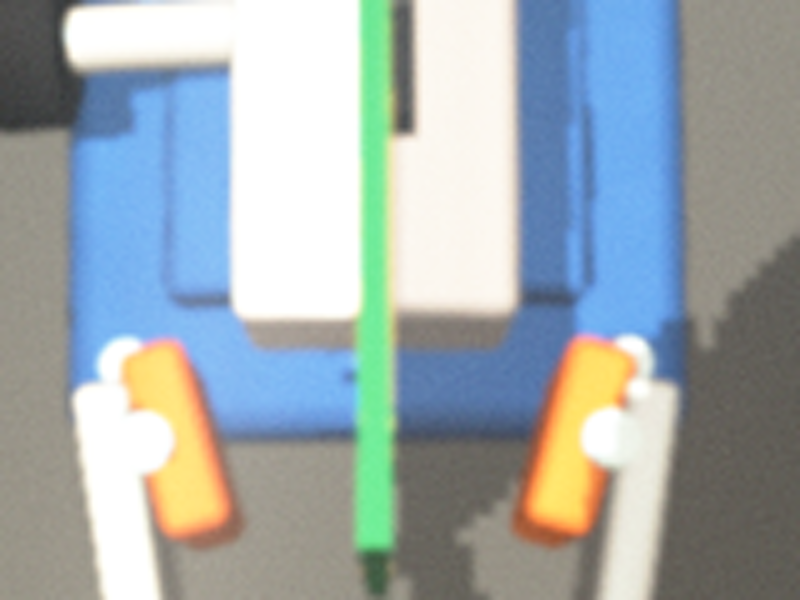

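```bash
python3 -m pendant '[[[0,0,7],[0,0,0]],[[0,0,7],[0,0,0]],[[0,0,7],[0,0,0]],[[0,0,3],[0,0,0]],[[0,0,0],[0,0,0]],[[0,0,0],[0,0,0]],[[0,0,0],[0,0,0]]]'; python3 go.py 447.5 -216.5 70 0.5;python3 - <<'E'
from h import *
c=cap('wrist'); save(c,'w12.png',(240,0,400,140),5)
s=cap('side'); save(s,'s12.png',(310,130,450,230),5)
E
python3 go.py 447.5 -216.5 70 0.5
```

```text
time_s: 10.15
tool_pos: [448.2, -217.1, 70.8]
tool_rot: [0.711, -0.703, 0.001, -0.001]
ft_force: [-0.3, -0.7, 0.1]
gripper_width: 0.403
t 10.15 pos [ 448.2 -217.1   70.8] shift [-0.6  0.7  0.8] turn [-0.15 -0.03  0.09] j [ 0.34  0.59 -0.    2.24  0.    0.3  -1.22] F [-0.3 -0.7  0.1] w 0.403
t 10.25 pos [ 448.3 -217.2   71. ] shift [-0.7  0.7  1. ] turn [-0.17 -0.04  0.08] j [ 0.34  0.59 -0.    2.24  0.    0.3  -1.22] F [-0.4  0.5 -1.3] w 0.399
```

View pics/w12.png

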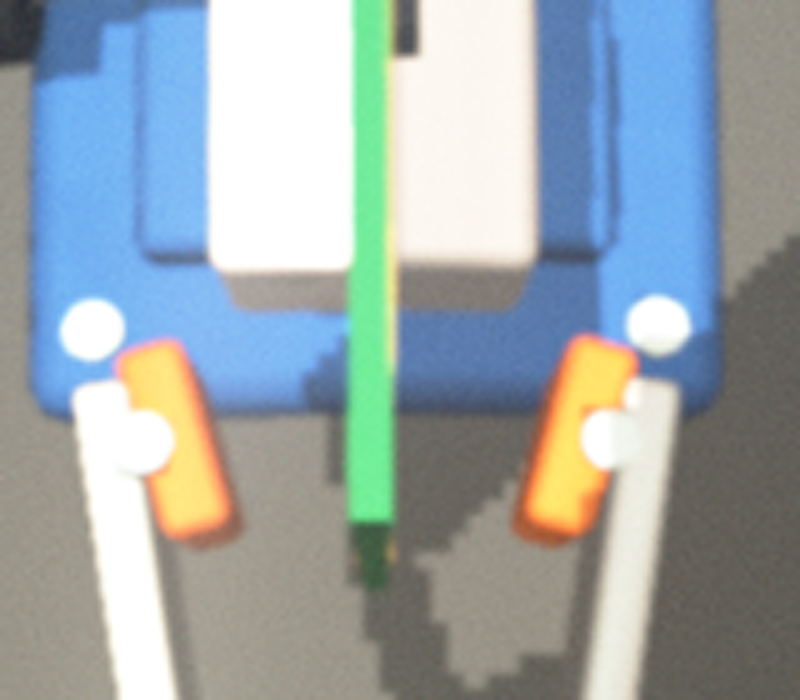

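View pics/s12.png

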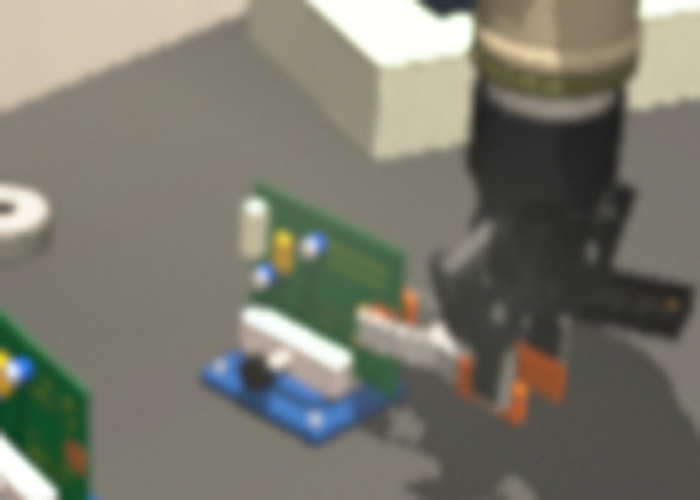

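```bash
python3 - <<'E'
from h import *
s=cap('side')
for P in ([545,-199,65],[545,-199,75],[545,-199,85],[532,-216,75]):
    u,v=proj(s,P); print(P,(u-310)*5,(v-130)*5)
c=cap('wrist')
print(pl(c,314.4,522/5,118), pl(c,315.4,108,84),pl(c,315.4,68,84))
E
```

```text
[545, -199, 65] 356.29618721885606 336.52855579277144
[545, -199, 75] 357.36945439189185 320.5820162745482
[545, -199, 85] 358.45107435463376 304.5113715060299
[532, -216, 75] 396.9077084972841 318.9082891051214
[ 529.99307702 -216.78813044  118.        ] [ 531.4540056  -216.98536097   84.        ] [ 545.54172277 -216.85099303   84.        ]
```

```bash
python3 -m pendant '[[[0,0,-2],[0,0,0]],[[0,0,0],[0,0,0]],[[0,0,0],[0,0,0]],[[0,0,0],[0,0,0]],[[0,0,0],[0,0,0]]]'; python3 go.py 447.5 -216.5 72 0.5;python3 - <<'E'
from h import *
c=cap('wrist'); save(c,'w13.png',(240,0,400,140),5)
print(env.state()['dq'].round(3))
s=cap('side'); save(s,'s13.png',(340,170,420,230),10)
E
```

```text
time_s: 10.85
tool_pos: [448.5, -217.3, 73.7]
tool_rot: [0.711, -0.703, 0.002, -0.001]
ft_force: [-0.1, -0.5, -1.2]
gripper_width: 0.398
t 10.85 pos [ 448.5 -217.3   73.7] shift [-0.8  1.   1.7] turn [-0.22 -0.06  0.09] j [ 0.34  0.59 -0.    2.24  0.    0.31 -1.22] F [-0.1 -0.5 -1.2] w 0.398
[-0.     0.001 -0.002 -0.001  0.001  0.002 -0.002]
```

View pics/w13.png

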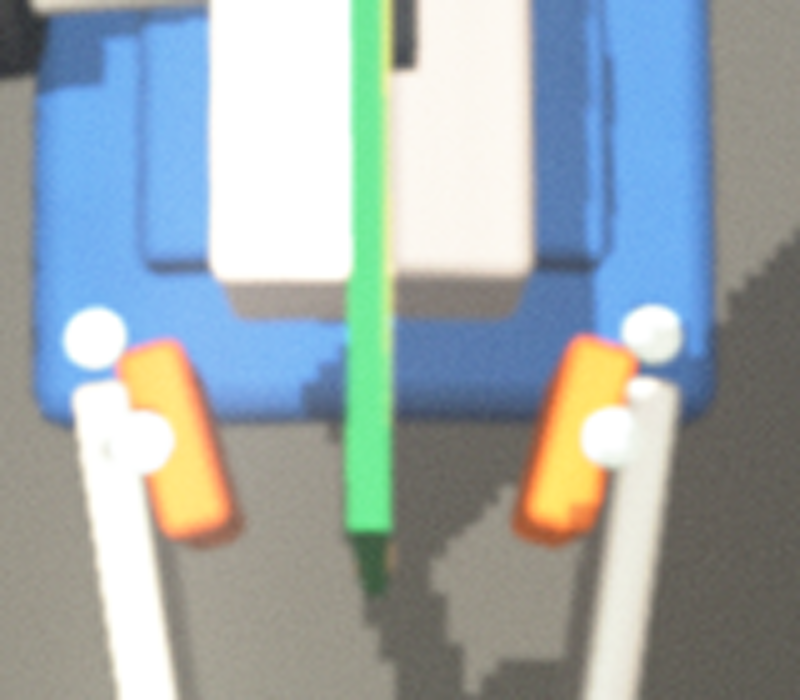

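View pics/s13.png

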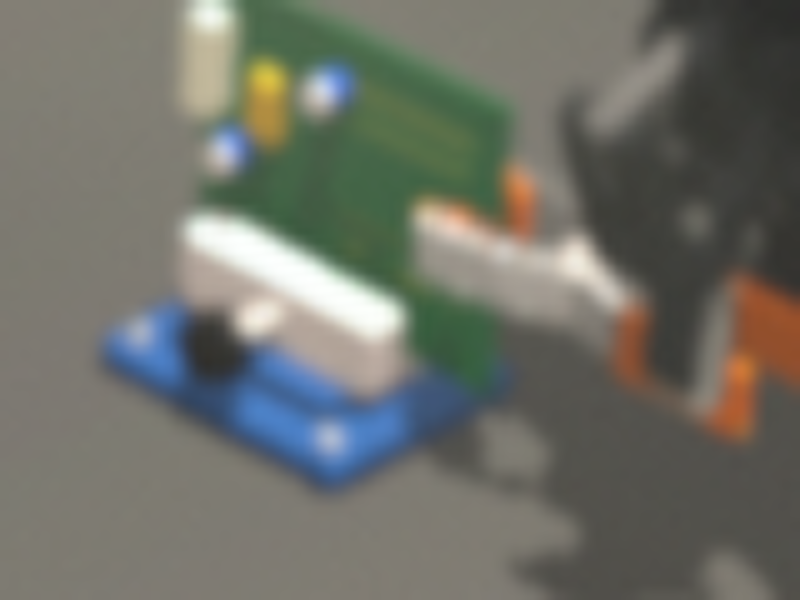

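The board's free edge is midway between the pads: the strip is at column 371 and the jaw midline at 377, about 0.3 mm off. The edge lies about 15 mm inside the tips, and the side view puts the clamp at patch height. I'm handing in.

```bash
python3 -c "
from rig import env
env.hand_in(); s=env.state(); print(s['time_s'],s['tool_pos'],s['gripper_width'])"
```

```text
the job is handed in; nothing more can be done
the job is handed in; nothing more can be done
```

I picked up the rightmost clamp by its handles and squeezed it open until its stop lugs met. I then lowered it around the free edge of the rightmost board and handed in at about 11 s, still holding it there. The hand-in reported no verdict, so this rests on my last camera checks and robot readings:

| Check | Last measurement | Limit |
|---|---|---|
| Board edge inside the jaw tips | about 15 mm | 4 to 26 mm |
| Board off midway between the jaws | about 0.3 mm | 7 mm |
| Level and square to the board | within about 0.5° (tool pose against the measured board direction) | 12° |

- **Height:** the side view put the clamp's middle at about 73–74 mm, against 75 mm for the patch. The tool reading suggests 77–79 mm. The two disagree by a few millimetres, but the patch is within the clamp's height either way.
- **Contact:** the readings just before hand-in showed no force above noise and the arm at rest. I saw no sign of the board or vice being touched.
- **Grip position:** the fingers hold the handles about 48 mm behind the pivot rather than 44 mm. I allowed for this in the placing.
- **Other objects:** I did not re-measure the heat sink, tip cleaner and case half at the end. The arm only passed near them in the air.

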